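# Fill the row of red-lidded spice jars on the courtyard kitchen shelf

### The arm

A 6-joint arm with a two-finger parallel gripper is mounted at the origin on the work surface. World frame = base frame: x ahead of the robot, y to its left, z up, the work surface at z = 0. Lengths are in m, angles in degrees, forces in N, time in s.
With the tool pointing down it reaches from about 0.375 to 0.925 m from the base axis. Payload 5.7 kg.
Tool frame: the origin (TCP) lies between the finger pads; the fingertips stand 17 mm ahead of it and the grasp point (between the pads) lies 2 mm behind it; x points along the fingers, y is the direction in which the jaws open and shut, and the axes are right-handed (so a half turn about x gives the same grasp; the last joint's range is limited). The gripper opens to 85 mm and grips with 20 to 120 N. Pads are 22 mm wide; open, the fingers measure 114 mm over their backs; the gripper's body (76 mm by 85 mm) begins 54 mm behind the grasp point. The pads swing forward as they close: fully open they stand 13 mm farther back than shut.
Start: joints at [61.988, 20.558, 86.54, -0, 72.909, -6.595], TCP at [0.219, 0.559, 0.248] pointing down, gripper open.
Joint ranges: [-170.27, 170.27], [-57.76, 135], [12.27, 136.19], [-55.21, 235.2], [11.17, 155.16], [-170.74, 170.74]. Speed limits (degrees/s): [136.94, 136.94, 180, 180, 180, 180].

### API

Orientations are given as [roll, pitch, yaw] about the fixed x, y, z axes, in that order (R = Rz(yaw) Ry(pitch) Rx(roll)).
In Python, from workcell import env gives the robot as it stands. The module is installed in compiled form; this text tells all that it offers.
- The arm moves only by the tool carry_out, never from a script. Its argument "plan" is a list of rows, each a list of 7 numbers: the shift along the world's x, y, z each as a share of 2.5 cm, from -1 to 1, then the turn, a rotation vector about the world's x, y, z each as a share of 0.1 rad, from -1 to 1, then the opening, from 0 (shut) to 1 (fully open). A call has 1 to 8 rows; each row shifts and turns the commanded pose from where the row before left it; what a row does not reach is not made up. A row lasts 1/12 s, in which the tool goes at most 41.7 mm and 7.16 degrees, less where a joint would pass 70% of its speed; a pose out of reach is approached as far as the arm can. A call with a number of a shift or a turn outside -1 to 1 is refused whole. A call with a gripper value outside its range is refused whole. The fingers move at their own pace and stop on an object; "force" is the grip in N (left out, the last holds). Time passes only in rows, so rows that do not move let the fingers close. It gives the time, the measured TCP pose, the force and the opening at its end, in the units of the state.
- env.get_state(): the state, without advancing time (a new reading comes with each control period).
- env.read_camera(name): name is "scene" or "top" or "wrist"; returns a dict with "img" (480x640x3 uint8, red, green, blue), "mtx" (3x3 intrinsics, pixels), "camera_from_world" (4x4, takes a point from world to camera coordinates). Camera axes: x right, y up, looking along -z (the intrinsics and any distortion apply to the point x, -y, -z); pixel columns grow to the right and rows downward; lengths in m; the calibration is good to about 2 mm. A picture is of the moment at which its call begins. There is no depth.
- env.finish_job(): hands the job in, once; it reports no verdict.
Trained networks look in a picture, given as the dict that the camera call returned (one of the last four; its "shot" number tells which), for a name from the list of things; names that differ only in an ending like _2 or _b are one class to them, and where a whole thing is asked for, a point or a joint stands for the part that bears it (a point fixed in the world has none). Each returns a list of dicts, best first, with "confidence" (0 to 1); they miss things now and then, are a little off and sometimes report something else, mostly with a low value. They report only what shows in the picture. A call takes as long as a camera call. They do not tell look-alikes from the thing itself.
- env.cut_out(picture, label): "pixels" (480x640 bool, what is visible of it) and "rect" ([centre column, centre row, width, height] in pixels, round what is visible of it).
The state is a dict: "clock": time; "q": joint angles; "qvel": joint speeds; "joint_efforts": joint torques, N m; "tcp_pos": TCP position; "orientation": TCP orientation; "ft_force": force on the tool from outside, world axes, zero at the start; "ft_torque": the same for the moment, N m; "opening": finger opening in m.
Only numpy, scipy, OpenCV 4.12 (cv2) and the standard library are available. Lean on these libraries where they do the work, as an engineer would, in place of code of your own. Each camera call takes 0.05 s, during which the arm holds its last target.

### The job

The low wooden shelf on the ledge has three blue tiles in a row, and a red-lidded spice jar already stands on one of them. Stand the other two red-lidded jars upright on the two empty tiles, one centred on each, so that the three make a neat row. Do not shift the jar that is already on the shelf.

Things in the scene. Friction and masses are not known exactly. Their poses are not given: they have to be found in the camera images.
- shelf: Fixed low wooden shelf, 140 mm deep (x), 300 long (y), yaw within 0.25 rad. Origin: under its centre, on the ledge. Board top 55 mm up; on it three fixed blue tiles, 74 mm square, 4 mm thick (top 59 mm up), centred at x = 0, y = -80, 0 and +80 mm in its frame. End lips, 10 mm wide at y = -145 and +145 mm, top out 67 mm up. Only jar_0 stands on it.
- jar_0: Amber glass spice jar, round, 50 mm across and 72 mm high to the shoulder, red lid 47 mm across on top; 90 mm high in all, about 0.2 kg. Origin: centre of its underside, z up. This one already stands centred (within about 3 mm) on one of the three tiles, any of them; it stays there.
- jar_1: Amber glass spice jar, round, 50 mm across and 72 mm high to the shoulder, red lid 47 mm across on top; 90 mm high in all, about 0.2 kg. Origin: centre of its underside, z up. Stands upright on the ledge right of the shelf (-y), in a loose group of four with jar_2, a like jar with a green lid and a yellow tin (65 mm across, 85 high); centres at least 105 mm apart. Either empty tile will do.
- jar_2: Amber glass spice jar, round, 50 mm across and 72 mm high to the shoulder, red lid 47 mm across on top; 90 mm high in all, about 0.2 kg. Origin: centre of its underside, z up. Stands upright on the ledge in the same group as jar_1. Either empty tile will do.
There are look-alikes about, which are no part of the job. What is shaped like the jar_2 but purple is not meant.

How it is judged (in metres and radians):
At the end, for the whole second after the job is handed in: All three red-lidded jars stand on the shelf's blue tiles, one to a tile: each within 16 mm of a tile's centre both along and across the shelf, its underside within 6 mm of the tile's upper face, upright within 0.15 rad, and at rest (x of jar_0 in the frame of shelf between -0.016 and 0.016 m and (y of jar_0 in the frame of shelf between -0.096 and -0.064 m or y of jar_0 in the frame of shelf between -0.016 and 0.016 m or y of jar_0 in the frame of shelf between 0.064 and 0.096 m) and z of jar_0 in the frame of shelf between 0.053 and 0.065 m and angle between each of jar_0, jar_1, jar_2's own z axis and vertical below 0.15 rad and linear speed of each of jar_0, jar_1, jar_2 below 0.02 m/s and x of jar_1 in the frame of shelf between -0.016 and 0.016 m and (y of jar_1 in the frame of shelf between -0.096 and -0.064 m or y of jar_1 in the frame of shelf between -0.016 and 0.016 m or y of jar_1 in the frame of shelf between 0.064 and 0.096 m) and z of jar_1 in the frame of shelf between 0.053 and 0.065 m and x of jar_2 in the frame of shelf between -0.016 and 0.016 m and (y of jar_2 in the frame of shelf between -0.096 and -0.064 m or y of jar_2 in the frame of shelf between -0.016 and 0.016 m or y of jar_2 in the frame of shelf between 0.064 and 0.096 m) and z of jar_2 in the frame of shelf between 0.053 and 0.065 m); the robot touches nothing.
It fails at once if the jar already on the shelf is shifted by more than 15 mm (distance of jar_0 from where it was at the start of the episode above 0.015 m).
It also fails if it takes over 69 s, if anything falls off the work surface, if the arm or the gripper's body presses on something with over 40 N, if the wrist force passes 120 N, or if a joint passes its speed limit or range.

## Working session

There is one attempt and no reset: what is moved stays moved. The work goes in short steps, Python scripts to look and compute and a tool call to move; the robot and the scene stay as the last step left them, time stands still between calls to the robot, and variables do not carry over. Pictures are saved under pics/ and viewed, and the job is handed in when it is done.

Besides the shell and the picture viewer there is one more tool, called after "Request:" as name([rows], argument=value, ...), one row to a line, values as JSON. carry_out: Moves the arm, as the interface text tells. Shift numbers are shares of 2.5 cm and turn numbers shares of 0.1 rad, none past 1 either way. Its arguments: {"type":"object","properties":{"plan":{"type":"array","items":{"type":"array","items":{"type":"number","minimum":-1,"maximum":1}}},"force":{"type":"number"}},"required":["plan"]}

```bash
mkdir -p pics
cat > h.py <<'E'
import numpy as np, cv2
from workcell import env
def save(name,img): cv2.imwrite('pics/'+name,cv2.cvtColor(img,cv2.COLOR_RGB2BGR))
def ray(p,u,v):
    T=np.array(p['camera_from_world']);K=np.array(p['mtx'])
    d=np.linalg.inv(K)@[u,v,1]; d=np.array([d[0],-d[1],-d[2]])
    R=T[:3,:3]; return -R.T@T[:3,3], R.T@d/np.linalg.norm(d)
def atz(p,u,v,z):
    c,d=ray(p,u,v); return c+d*(z-c[2])/d[2]
def proj(p,X):
    T=np.array(p['camera_from_world']);K=np.array(p['mtx'])
    c=T[:3,:3]@np.array(X)+T[:3,3]; q=K@[c[0],-c[1],-c[2]]; return q[:2]/q[2]
def tri(rs):
    A=np.zeros((3,3));b=np.zeros(3)
    for c,d in rs:
        P=np.eye(3)-np.outer(d,d);A+=P;b+=P@c
    return np.linalg.solve(A,b)
E
python3 - <<'E'
from h import *
print(env.get_state())
for n in ['scene','top','wrist']:
    p=env.read_camera(n); save(n+'0.png',p['img']); print(n,{k:v for k,v in p.items() if k!='img'})
E
```

```text
{'clock': 0.0, 'q': array([ 6.19871060e+01,  2.05993979e+01,  8.65990589e+01, -2.64790964e-05,
        7.29088475e+01, -6.59530479e+00]), 'qvel': array([ 0.05785418, -0.0095634 ,  0.03594946, -0.02715593,  0.06112802,
       -0.04669967]), 'joint_efforts': array([-1.79811403e-03, -5.27615440e+01, -2.78620631e+01, -3.03401675e-04,
        1.29748648e-02,  6.04216282e-06]), 'tcp_pos': array([0.21880219, 0.55798209, 0.24743789]), 'orientation': array([ -96.5817983 ,   89.89269566, -117.99937976]), 'ft_force': array([-0.27189349,  0.06066249, -0.03474881]), 'ft_torque': array([0.02572592, 0.03041973, 0.00211111]), 'opening': 0.0855540735544582}
scene {'mtx': array([[512.91941033,   0.        , 325.32808388],
       [  0.        , 512.91941033, 230.87578556],
       [  0.        ,   0.        ,   1.        ]]), 'camera_from_world': array([[-0.40804804,  0.91295939, -0.00139649,  0.20794282],
       [-0.48409023, -0.21506718,  0.84817613,  0.16323352],
       [ 0.77405003,  0.34677263,  0.52971247, -1.25343954],
       [ 0.        ,  0.        ,  0.        ,  1.        ]]), 'shot': 1}
top 
[... 283 characters left out ...]
72339e-01,  3.44232340e-03,  1.93103578e-01,
        -4.64821917e-01],
       [-1.93131888e-01,  1.25353145e-02,  9.81092727e-01,
        -1.08051297e+00],
       [ 0.00000000e+00,  0.00000000e+00,  0.00000000e+00,
         1.00000000e+00]]), 'shot': 2}
wrist {'mtx': array([[383.56635255,   0.        , 318.5722389 ],
       [  0.        , 383.56635255, 238.36286042],
       [  0.        ,   0.        ,   1.        ]]), 'camera_from_world': array([[ 0.36456965,  0.93117463, -0.00166501, -0.59834618],
       [-0.88326329,  0.34524432, -0.3172575 ,  0.0421095 ],
       [-0.2948473 ,  0.11713309,  0.94833797, -0.38084863],
       [ 0.        ,  0.        ,  0.        ,  1.        ]]), 'shot': 3}
```

View pics/scene0.png

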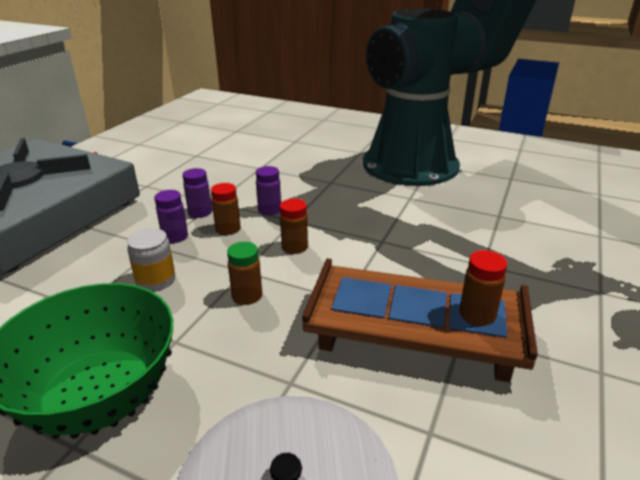

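View pics/top0.png

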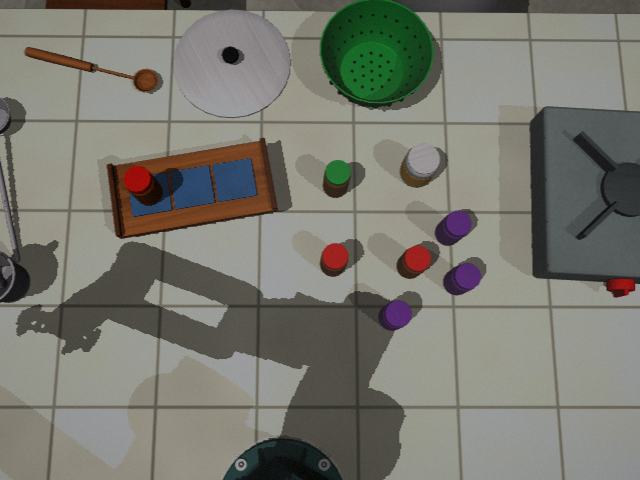

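View pics/wrist0.png

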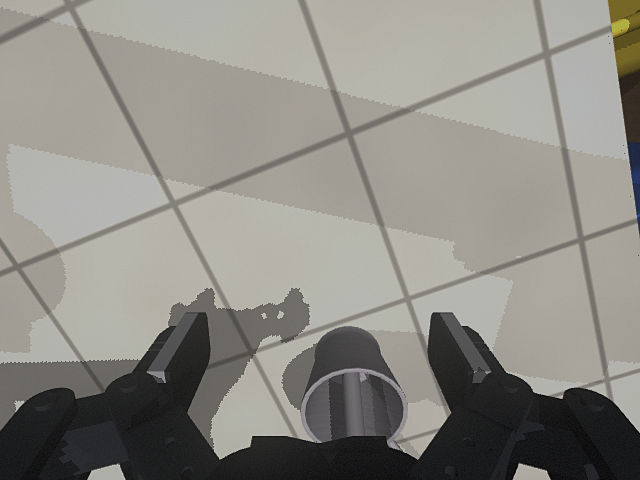

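Top view: red lids at (140,178) on the shelf, and (335,257) and (416,260) on the ledge. The look-alikes are green at (338,173), purple at (455,225), (465,276) and (396,314), and the tin at (421,163). Next I'll measure the lids and tiles from both views.

```bash
cat >> h.py <<'E'
from scipy.optimize import least_squares
def blobs(img,kind,minA=60):
    h=cv2.cvtColor(img,cv2.COLOR_RGB2HSV);H,S,V=[h[...,i].astype(int) for i in range(3)]
    if kind=='red': m=((H<4)|(H>175))&(S>200)&(V>110)
    if kind=='purple': m=(H>125)&(H<160)&(S>110)&(V>40)
    if kind=='green': m=(H>50)&(H<75)&(S>120)&(V>60)
    if kind=='blue': m=(H>100)&(H<120)&(S>90)&(V>60)
    n,l,s,c=cv2.connectedComponentsWithStats(m.astype(np.uint8))
    return [(s[i],c[i],l==i) for i in range(1,n) if s[i][4]>=minA]
def cyl(p,x,y,z0,z1,r):
    a=np.linspace(0,2*np.pi,60,endpoint=False)
    pts=np.array([proj(p,[x+r*np.cos(t),y+r*np.sin(t),z]) for z in(z0,z1) for t in a],np.float32)
    return cv2.convexHull(pts)
def cen(h):
    M=cv2.moments(h);return np.array([M['m10'],M['m01']])/M['m00']
E
python3 - <<'E'
from h import *
P={n:env.read_camera(n) for n in('scene','top')}
import pickle;pickle.dump(P,open('P.pkl','wb'))
for k in('red','purple','green','blue'):
  for n in P:
    print(k,n,[(list(map(int,b[0])),b[1].round(1).tolist()) for b in blobs(P[n]['img'],k)])
for n in P:
  for lab in ('jar_1','shelf'):
    r=env.cut_out(P[n],lab); print(n,lab,[(round(float(d['confidence']),2),np.round(d['rect'])) for d in r])
E
```

```text
red scene [([212, 184, 23, 11, 210], [223.1, 189.0]), ([280, 199, 26, 13, 269], [293.1, 205.3]), ([470, 251, 37, 21, 598], [488.1, 261.1])]
red top [([123, 166, 27, 26, 529], [136.6, 178.3]), ([323, 244, 25, 24, 436], [335.1, 255.6]), ([405, 246, 25, 25, 463], [417.4, 257.9]), ([612, 279, 22, 16, 224], [623.3, 284.4])]
purple scene [([256, 167, 24, 48, 981], [268.1, 190.3]), ([183, 169, 29, 48, 1034], [197.0, 192.6]), ([155, 190, 32, 53, 1163], [171.2, 214.7])]
purple top [([442, 211, 29, 29, 568], [457.0, 224.0]), ([451, 263, 30, 28, 581], [466.3, 276.5]), ([383, 301, 29, 29, 612], [396.8, 314.2])]
green scene [([228, 242, 30, 22, 466], [243.4, 251.4]), ([0, 283, 173, 133, 15690], [73.1, 350.0])]
green top [([320, 0, 113, 103, 7481], [380.7, 49.5]), ([325, 160, 26, 24, 467], [337.6, 171.9])]
blue scene [([499, 75, 55, 61, 2466], [525.9, 104.8]), ([332, 278, 58, 39, 1665], [361.7, 297.2]), ([390, 286, 56, 39, 1557], [415.4, 304.2]), ([451, 294, 11, 13, 115], [455.4, 299.7]), ([451, 301, 55, 36, 636], [484.9, 323.7])]
blue top [([213, 159, 44, 43, 1456], [234.2, 179.6]), ([173, 166, 42, 43, 1293], [194.2, 187.9]), ([130, 193, 42, 24, 481], [149.2, 206.3])]
scene jar_1 [(0.95, array([296., 227.,  25.,  53.])), (0.95, array([269., 191.,  29.,  49.])), (0.84, array([483., 290.,  48.,  76.])), (0.83, array([227., 208.,  34.,  51.])), (0.63, array([196., 196.,  28.,  50.])), (0.56, array([172., 216.,  36.,  56.]))]
scene shelf [(0.67, array([417., 320., 238., 128.]))]
top jar_1 [(0.92, array([393., 315.,  35.,  36.])), (0.9, array([333., 259.,  30.,  37.])), (0.83, array([415., 262.,  32.,  32.])), (0.72, array([142., 186.,  41.,  41.])), (0.66, array([460., 278.,  37.,  31.])), (0.64, array([453., 228.,  37.,  33.]))]
top shelf [(0.82, array([193., 189., 168.,  99.]))]
```

Run:
```python
from h import *
import pickle;P=pickle.load(open('P.pkl','rb'))
a=P['top']['img'][130:340,300:500]; save('crop0.png',cv2.resize(a,None,fx=2.8,fy=2.8,interpolation=cv2.INTER_CUBIC))
```

```text
(no output)
```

View pics/crop0.png

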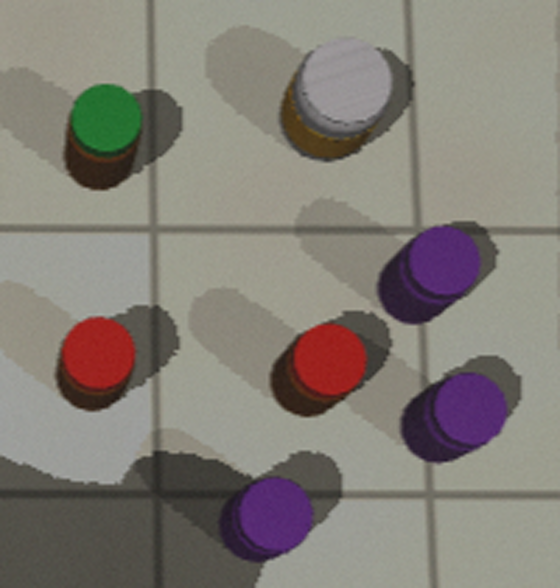

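The crop shows the two red-lidded amber jars at top-view (335,257) and (417,258). They fit the description; the purple-lidded and green-lidded ones do not. Now I'll triangulate.

Run:
```python
from h import *
import pickle;P=pickle.load(open('P.pkl','rb'))
s,t=P['scene'],P['top']
for nm,a,b in [('jA left',(293.1,205.3),(335.1,255.6)),('jB right',(223.1,189.0),(417.4,257.9)),('j0',(488.1,261.1),(136.6,178.3)),('green',None,(337.6,171.9)),]:
    if a: X=tri([ray(s,*a),ray(t,*b)]); print(nm,X.round(4),'reproj',proj(s,X)-a,proj(t,X)-b)
    print('   top-only z=.09',atz(t,*b,.09).round(4),'.149',atz(t,*b,.149).round(4), a and atz(s,*a,.09).round(4))
for b in [(457,224),(466.3,276.5),(396.8,314.2)]: print('purple(lid+)',atz(t,*b,.085).round(3))
print('tin',atz(t,423,160,.085).round(3))
# tiles
for a,b in [((361.7,297.2),(234.2,179.6)),((415.4,304.2),(194.2,187.9))]:
    X=tri([ray(s,*a),ray(t,*b)]); print('tile cen',X.round(4), atz(t,*b,.059).round(4),atz(s,*a,.059).round(4))
# tile quads
for n in('scene','top'):
  for bb in blobs(P[n]['img'],'blue',1200):
    if bb[1][1]<150: continue
    c,_=cv2.findContours(bb[2].astype(np.uint8),0,2); c=max(c,key=cv2.contourArea)
    for e in np.linspace(1,12,40):
        q=cv2.approxPolyDP(c,e,True)
        if len(q)==4:break
    print(n,q.reshape(-1,2).tolist(),[atz(P[n],*k,.059)[:2].round(4).tolist() for k in q.reshape(-1,2)])
```

```text
jA left [ 0.4401 -0.0933  0.0879] reproj [-0.27841859 -0.03044589] [-0.24890666  0.11485735]
   top-only z=.09 [ 0.4399 -0.0936  0.09  ] .149 [ 0.4292 -0.0902  0.149 ] [ 0.4432 -0.0911  0.09  ]
jB right [ 0.4365 -0.2409  0.0874] reproj [-0.17137283 -0.03108396] [-0.15470883  0.08961291]
   top-only z=.09 [ 0.4362 -0.2406  0.09  ] .149 [ 0.4257 -0.229   0.149 ] [ 0.4407 -0.2374  0.09  ]
j0 [0.5636 0.2509 0.1476] reproj [-0.06903435  0.00302884] [-0.05006202  0.00544938]
   top-only z=.09 [0.5818 0.267  0.09  ] .149 [0.5632 0.2504 0.149 ] [0.4768 0.2466 0.09  ]
   top-only z=.09 [ 0.5959 -0.0994  0.09  ] .149 [ 0.5765 -0.0957  0.149 ] None
purple(lid+) [ 0.5   -0.316  0.085]
purple(lid+) [ 0.404 -0.328  0.085]
purple(lid+) [ 0.336 -0.202  0.085]
tin [ 0.621 -0.258  0.085]
tile cen [0.5907 0.0933 0.0565] [0.5899 0.093  0.059 ] [0.5936 0.0943 0.059 ]
tile cen [0.5742 0.1677 0.0563] [0.5734 0.1673 0.059 ] [0.5775 0.1683 0.059 ]
scene [[342, 279], [332, 308], [383, 316], [389, 285]] [[0.5657, 0.0525], [0.6323, 0.065], [0.6193, 0.1348], [0.5511, 0.1211]]
scene [[390, 317], [430, 324], [445, 294], [396, 286]] [[0.6174, 0.1441], [0.609, 0.1971], [0.5383, 0.201], [0.5491, 0.1312]]
top [[250, 159], [213, 165], [218, 201], [256, 194]] [[0.6307, 0.0642], [0.6184, 0.1336], [0.5482, 0.1221], [0.5621, 0.0516]]
top [[208, 166], [179, 170], [176, 208], [214, 201]] [[0.6164, 0.143], [0.6082, 0.1972], [0.5344, 0.1996], [0.5482, 0.1296]]
```

```bash
cat >> h.py <<'E'
from scipy.spatial.transform import Rotation as Ro
def st():
    s=env.get_state(); R=Ro.from_euler('xyz',s['orientation'],degrees=True).as_matrix()
    y=R[:,1]; print('t',round(s['clock'],2),'tcp',s['tcp_pos'].round(4),'approach',R[:,0].round(3),'jaw deg',round(np.degrees(np.arctan2(y[1],y[0])),2),'q',s['q'].round(1),'open',round(s['opening'],4),'F',s['ft_force'].round(1))
    return s,R
E
python3 - <<'E'
from h import *
st()
E
```

```text
t 0.45 tcp [0.2191 0.5585 0.2482] approach [-0. -0. -1.] jaw deg 68.58 q [62.  20.6 86.5 -0.  72.9 -6.6] open 0.0854 F [-0.2 -0.5  0.5]
```

Request:
carry_out([
  [0.6, -0.8, 0, 0, 0, -0.5, 1],
  [0.6, -1, 0, 0, 0, -0.5, 1],
  [0.6, -1, 0, 0, 0, -0.5, 1],
  [0.6, -1, 0, 0, 0, -0.5, 1],
  [0.6, -1, 0, 0, 0, -0.5, 1],
  [0.6, -1, 0, 0, 0, -0.5, 1],
  [0.6, -1, 0, 0, 0, -0.5, 1],
  [0.6, -1, 0, 0, 0, -0.5, 1],
], force=40)

```text
clock: 1.12
tcp_pos: [0.3396, 0.3623, 0.2484]
orientation: [73.1, 90.0, 28.6]
ft_force: [-0.1, -0.9, 0.9]
opening: 0.0849
```

Request:
carry_out([
  [0.4, -1, 0, 0, 0, -0.5, 1],
  [0.4, -1, 0, 0, 0, -0.5, 1],
  [0.4, -1, 0, 0, 0, -0.5, 1],
  [0.4, -1, 0, 0, 0, -0.5, 1],
  [0.4, -1, 0, 0, 0, -0.5, 1],
  [0.4, -1, 0, 0, 0, -0.5, 1],
  [0.4, -1, 0, 0, 0, -0.5, 1],
  [0.4, -1, 0, 0, 0, -0.5, 1],
])

```text
clock: 1.78
tcp_pos: [0.4194, 0.1623, 0.2485]
orientation: [78.5, 90.0, 11.1]
ft_force: [0.6, 0.1, -0.4]
opening: 0.0856
```

Request:
carry_out([
  [0, -1, 0, 0, 0, -0.5, 1],
  [0, -1, 0, 0, 0, -0.5, 1],
  [0, -1, 0, 0, 0, -0.5, 1],
  [0, -1, 0, 0, 0, -0.5, 1],
  [0, -1, 0, 0, 0, 0, 1],
  [0, -1, 0, 0, 0, 0, 1],
  [0, -0.5, 0, 0, 0, 0, 1],
  [0, 0, 0, 0, 0, 0, 1],
])

```text
clock: 2.45
tcp_pos: [0.4194, -0.0011, 0.2485]
orientation: [20.2, 89.9, -58.6]
ft_force: [1.0, 0.1, -0.7]
opening: 0.0858
```

Run:
```python
from h import *
st()
p=env.read_camera('wrist'); save('w1.png',p['img'])
for b in blobs(p['img'],'red'): print(b[0],b[1],atz(p,*b[1],.09))
print(proj(p,[.44,-.093,.09]),ray(p,320,240))
```

```text
t 2.45 tcp [ 0.4194 -0.0011  0.2485] approach [ 0.001 -0.001 -1.   ] jaw deg 11.13 q [-9.600e+00  5.300e+00  1.074e+02 -1.000e-01  6.730e+01 -2.070e+01] open 0.0858 F [ 1.   0.1 -0.7]
[321.3577528 327.2295651] (array([0.40371685, 0.07836724, 0.37440976]), array([ 0.06629213, -0.31583929, -0.946494  ]))
```

View pics/w1.png

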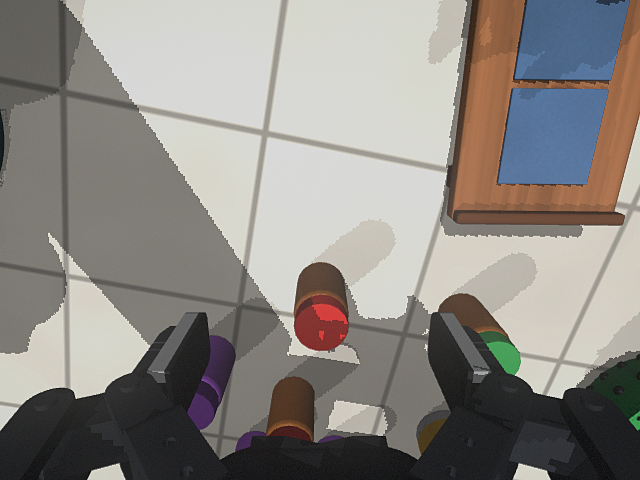

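Run:
```python
from h import *
p=env.read_camera('wrist')
h=cv2.cvtColor(p['img'],cv2.COLOR_RGB2HSV);H,S,V=[h[...,i].astype(int) for i in range(3)]
m=(((H<4)|(H>175))&(S>130)&(V>100)).astype(np.uint8)
m=cv2.morphologyEx(m,cv2.MORPH_OPEN,np.ones((3,3)))
n,l,s,c=cv2.connectedComponentsWithStats(m)
for i in range(1,n):
    if s[i][4]>100: print(s[i],c[i])
for z0,z1,r in((.072,.09,.0235),(.089,.09,.0235)):
    hh=cyl(p,.440,-.093,z0,z1,r); print(cv2.boundingRect(hh),cen(hh))
# tile quads from wrist
for bb in blobs(p['img'],'blue',1500): print(bb[0],bb[1],atz(p,*bb[1],.059))
```

```text
[ 294  297   54   55 2127] [321.11471556 326.12270804]
(293, 294, 56, 59) [321.18105912 323.59125258]
(293, 303, 56, 50) [321.23537123 328.02383066]
[ 513    0  117   83 8186] [569.54642072  40.19631077] [0.57622305 0.16339746 0.059     ]
[ 497   90  111   96 8771] [550.37156539 137.27123475] [0.5888814  0.09500172 0.059     ]
```

Request:
carry_out([
  [0.2, -0.92, -0.4, 0, 0, 0, 1],
  [0.2, -0.92, -0.4, 0, 0, 0, 1],
  [0.2, -0.92, -0.4, 0, 0, 0, 1],
  [0.22, -0.92, -0.4, 0, 0, 0, 1],
  [0, 0, -0.6, 0, 0, 0, 1],
  [0, 0, -0.6, 0, 0, 0, 1],
  [0, 0, 0, 0, 0, 0, 1],
])

```text
clock: 3.13
tcp_pos: [0.4381, -0.0896, 0.176]
orientation: [-126.4, 89.7, 154.9]
ft_force: [-0.2, -0.2, 0.6]
opening: 0.0854
```

Run:
```python
from h import *
st()
p=env.read_camera('wrist'); save('w2.png',p['img'])
```

```text
t 3.13 tcp [ 0.4381 -0.0896  0.176 ] approach [-0.004  0.002 -1.   ] jaw deg 11.3 q [-20.4  13.3 109.6   0.   57.4 -31.8] open 0.0854 F [-0.2 -0.2  0.6]
```

View pics/w2.png

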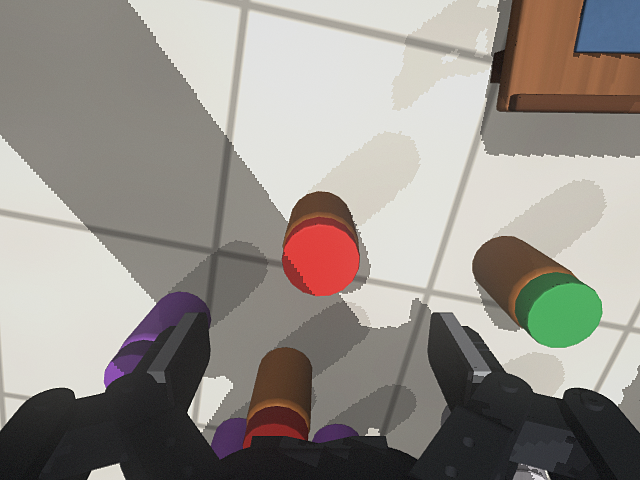

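Run:
```python
from h import *
s,R=st()
p=env.read_camera('wrist')
h=cv2.cvtColor(p['img'],cv2.COLOR_RGB2HSV);H,S,V=[h[...,i].astype(int) for i in range(3)]
m=(((H<4)|(H>175))&(S>130)&(V>215)).astype(np.uint8)
m=cv2.morphologyEx(m,cv2.MORPH_OPEN,np.ones((3,3)))
n,l,ss,c=cv2.connectedComponentsWithStats(m)
for i in range(1,n):
    if ss[i][4]>100: print(ss[i],c[i],atz(p,*c[i],.09))
print(ray(p,320,240)[0],'tcp proj',proj(p,s['tcp_pos']),'tip',proj(p,s['tcp_pos']-[0,0,.017]))
hh=cyl(p,.440,-.093,.0895,.09,.0235); print(cv2.boundingRect(hh),cen(hh))
```

```text
t 3.18 tcp [ 0.4385 -0.0896  0.1772] approach [-0.003  0.002 -1.   ] jaw deg 11.33 q [-20.4  13.2 109.5   0.   57.5 -31.8] open 0.0854 F [ 0.1  0.2 -0.7]
[ 284  224   74   71 3802] [322.07548659 257.29615992] [ 0.44079593 -0.09143071  0.09      ]
[ 0.4231109  -0.01052237  0.30335394] tcp proj [318.39736222 335.28210683] tip [318.54689862 312.8345997 ]
(280, 221, 80, 74) [320.25777813 258.16034045]
```

Request:
carry_out([
  [0.07, -0.1, -0.7, 0, 0, 0, 1],
  [0, 0, -0.8, 0, 0, 0, 1],
  [0, 0, -0.8, 0, 0, 0, 1],
  [0, 0, -0.8, 0, 0, 0, 1],
  [0, 0, -0.8, 0, 0, 0, 1],
  [0, 0, -0.7, 0, 0, 0, 1],
  [0, 0, -0.45, 0, 0, 0, 1],
  [0, 0, 0, 0, 0, 0, 1],
])

```text
clock: 3.9
tcp_pos: [0.441, -0.0926, 0.0511]
orientation: [-123.8, 89.9, 157.6]
ft_force: [-0.3, 0.3, -0.5]
opening: 0.0853
```

Run:
```python
from h import *
s,R=st()
p=env.read_camera('wrist'); save('w3.png',p['img'])
```

```text
t 3.9 tcp [ 0.441  -0.0926  0.0511] approach [-0.002  0.001 -1.   ] jaw deg 11.35 q [-20.7  25.8 116.    0.   38.4 -32. ] open 0.0853 F [-0.3  0.3 -0.5]
```

View pics/w3.png

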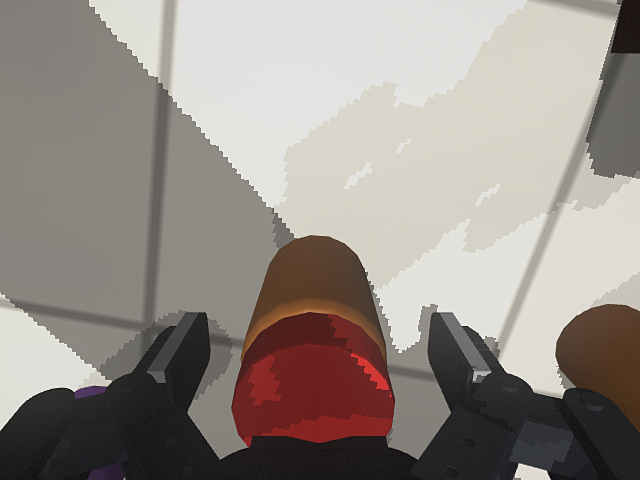

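The jar (lid around (313,385)) sits centred between the jaws, so I'll close on it.

Request:
carry_out([
  [0, 0, 0, 0, 0, 0, 0],
  [0, 0, 0, 0, 0, 0, 0],
  [0, 0, 0, 0, 0, 0, 0],
  [0, 0, 0, 0, 0, 0, 0],
  [0, 0, 0, 0, 0, 0, 0],
  [0, 0, 0, 0, 0, 0, 0],
  [0, 0, 0, 0, 0, 0, 0],
  [0, 0, 0, 0, 0, 0, 0],
], force=40)

```text
clock: 4.62
tcp_pos: [0.442, -0.0936, 0.0533]
orientation: [59.9, 89.9, -18.8]
ft_force: [-0.7, 0.4, 9.1]
opening: 0.0492
```

Request:
carry_out([
  [0, 0, 0, 0, 0, 0, 0],
  [0, 0, 0, 0, 0, 0, 0],
  [0, 0, 0.3, 0, 0, 0, 0],
  [0, 0, 0.5, 0, 0, 0, 0],
  [0, 0, 0.5, 0, 0, 0, 0],
  [0, 0, 0.5, 0, 0, 0, 0],
  [0, 0, 0, 0, 0, 0, 0],
])

```text
clock: 5.2
tcp_pos: [0.4429, -0.094, 0.0995]
orientation: [57.3, 89.7, -21.4]
ft_force: [1.0, -1.2, -1.6]
opening: 0.0493
```

Run:
```python
from h import *
s,R=st()
p=env.read_camera('wrist'); save('w4.png',p['img'])
```

```text
t 5.2 tcp [ 0.4429 -0.094   0.0995] approach [ 0.004 -0.002 -1.   ] jaw deg 11.29 q [-20.7  20.6 113.8  -0.   45.4 -32. ] open 0.0493 F [ 1.  -1.2 -1.6]
```

View pics/w4.png

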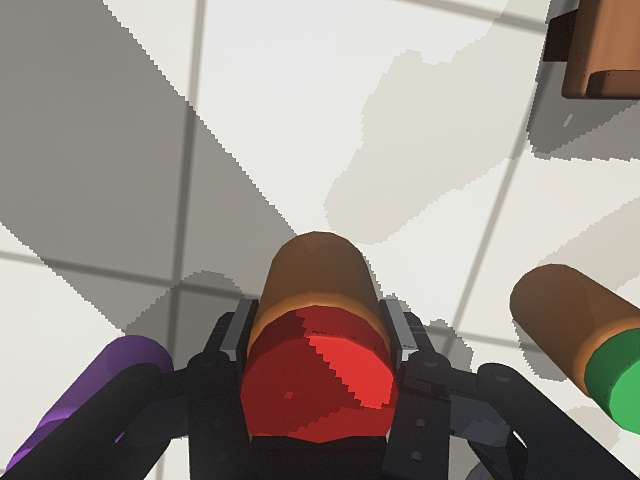

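Request:
carry_out([
  [0, 0, 0.8, 0, 0, 0, 0],
  [0, 0, 0.8, 0, 0, 0, 0],
  [0, 0, 0.8, 0, 0, 0, 0],
  [0, 0, 0.8, 0, 0, 0, 0],
  [0, 0.2, 0.8, 0, 0, 0, 0],
  [0.4, 0.7, 0, 0, 0, 0, 0],
  [0.5, 0.9, 0, 0, 0, 0, 0],
  [0.5, 0.9, 0, 0, 0, 0, 0],
])

```text
clock: 5.92
tcp_pos: [0.4764, -0.0255, 0.197]
orientation: [35.9, 90.0, -42.9]
ft_force: [0.4, -0.1, -2.2]
opening: 0.0492
```

Request:
carry_out([
  [0.5, 0.9, 0, 0, 0, 0, 0],
  [0.5, 0.9, 0, 0, 0, 0, 0],
  [0.5, 0.9, 0, 0, 0, 0, 0],
  [0.5, 0.9, 0, 0, 0, 0, 0],
  [0.5, 0.9, 0, 0, 0, 0, 0],
  [0.5, 0.8, 0, 0, 0, 0, 0],
  [0.3, 0.5, 0, 0, 0, 0, 0],
  [0, 0, 0, 0, 0, 0, 0],
])

```text
clock: 6.58
tcp_pos: [0.5601, 0.1212, 0.1964]
orientation: [138.7, 89.9, 60.1]
ft_force: [0.0, 0.2, -1.9]
opening: 0.0488
```

Run:
```python
from h import *
s,R=st()
for n in('scene','top','wrist'):
    p=env.read_camera(n); save(n+'5.png',p['img'])
```

```text
t 6.58 tcp [0.5601 0.1212 0.1964] approach [ 0.     0.001 -1.   ] jaw deg 11.4 q [ 5.3 21.3 93.5  0.1 65.2 -6.1] open 0.0488 F [ 0.   0.2 -1.9]
```

View pics/wrist5.png

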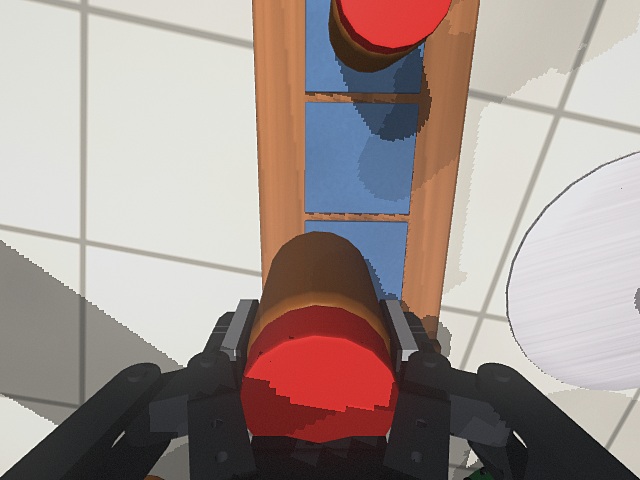

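View pics/scene5.png

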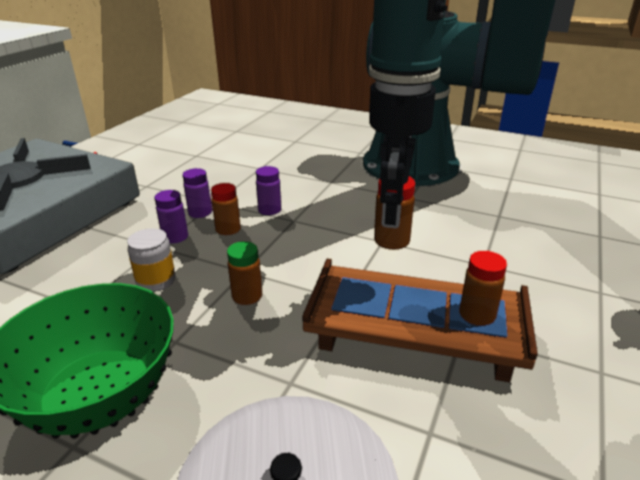

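Run:
```python
from h import *
s,R=st()
p=env.read_camera('wrist')
for uv in [(305,102),(418.5,103.5),(409.5,214),(305.5,212.5)]: print(uv,atz(p,*uv,.059).round(4))
a=np.mean([atz(p,*uv,.059) for uv in [(305,102),(418.5,103.5),(409.5,214),(305.5,212.5)]],0);print('mid',a)
for nm,uv in [('tile0 R near corners',(304.5,92.5)),('',(420,94)),('tileR',(305.5,221.5)),('',(408,222.5))]: print(nm,uv,atz(p,*uv,.059).round(4))
# held jar: base of jar silhouette far edge & lid silhouette for jar centred at tcp
x,y,z=s['tcp_pos']
for dz in(.050,.0533,.056):
  hh=cyl(p,x,y,z-dz+.072,z-dz+.09,.0235);hb=cyl(p,x,y,z-dz,z-dz+.072,.025); print(dz,cv2.boundingRect(hh),cv2.boundingRect(hb))
t=env.read_camera('top')
for b in blobs(t['img'],'red')+blobs(t['img'],'blue',300): print(b[0],b[1],atz(t,*b[1],.059),atz(t,*b[1],.149))
```

```text
t 6.73 tcp [0.5578 0.1183 0.1964] approach [-0.002 -0.001 -1.   ] jaw deg 11.3 q [ 5.1 21.2 93.7 -0.  65.2 -6.2] open 0.0488 F [-0.1 -0.6 -1.8]
(305, 102) [0.5321 0.2006 0.059 ]
(418.5, 103.5) [0.6043 0.2141 0.059 ]
(409.5, 214) [0.6186 0.1416 0.059 ]
(305.5, 212.5) [0.5461 0.1282 0.059 ]
mid [0.57529151 0.17110216 0.059     ]
tile0 R near corners (304.5, 92.5) [0.5307 0.2061 0.059 ]
 (420, 94) [0.6037 0.2198 0.059 ]
tileR (305.5, 221.5) [0.5474 0.1216 0.059 ]
 (408, 222.5) [0.6192 0.1353 0.059 ]
0.05 (233, 308, 170, 171) (241, 232, 155, 202)
0.0533 (236, 303, 164, 166) (242, 230, 152, 197)
0.056 (238, 299, 161, 162) (244, 228, 149, 193)
[127 166  20   6  68] [136.36764706 168.38235294] [0.61099298 0.27726383 0.059     ] [0.5810141  0.25180459 0.149     ]
[610 279  25  16 258] [622.96124031 284.5       ] [ 0.39353427 -0.6221723   0.059     ] [ 0.38148689 -0.57346462  0.149     ]
[ 222  159   35   42 1079] [238.69323448 179.63762743] [0.58990743 0.08458835 0.059     ] [0.56166725 0.075017   0.149     ]
```

View pics/top5.png

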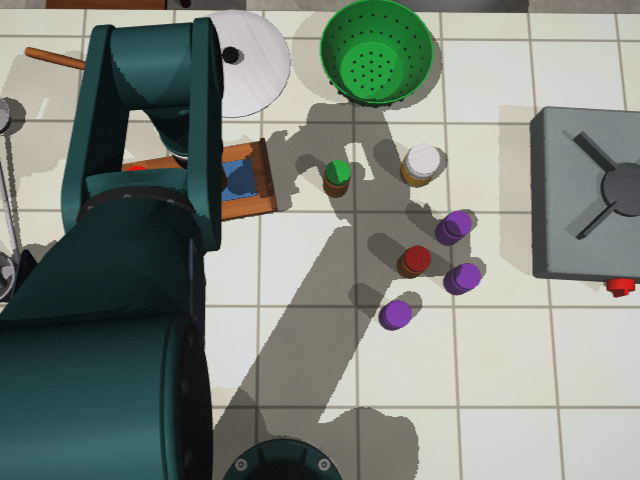

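Request:
carry_out([
  [0.22, 0.65, 0, 0, 0, 0, 0],
  [0.22, 0.7, 0, 0, 0, 0, 0],
  [0.24, 0.7, 0, 0, 0, 0, 0],
  [0, 0, -0.8, 0, 0, 0, 0],
  [0, 0, -0.8, 0, 0, 0, 0],
  [0, 0, -0.8, 0, 0, 0, 0],
  [0, 0, -0.5, 0, 0, 0, 0],
  [0, 0, 0, 0, 0, 0, 0],
])

```text
clock: 7.5
tcp_pos: [0.5732, 0.1688, 0.1217]
orientation: [-89.5, 89.7, -168.3]
ft_force: [-0.3, 1.0, -2.1]
opening: 0.0488
```

Run:
```python
from h import *
s,R=st()
for n in('scene','wrist'):
    p=env.read_camera(n); save(n+'6.png',p['img'])
    if n=='scene': save('scene6c.png',cv2.resize(p['img'][150:400,280:560],None,fx=2.5,fy=2.3))
```

```text
t 7.5 tcp [0.5732 0.1688 0.1217] approach [-0.006 -0.001 -1.   ] jaw deg 11.22 q [ 9.8 28.3 94.1 -0.  57.9 -1.4] open 0.0488 F [-0.3  1.  -2.1]
```

View pics/wrist6.png

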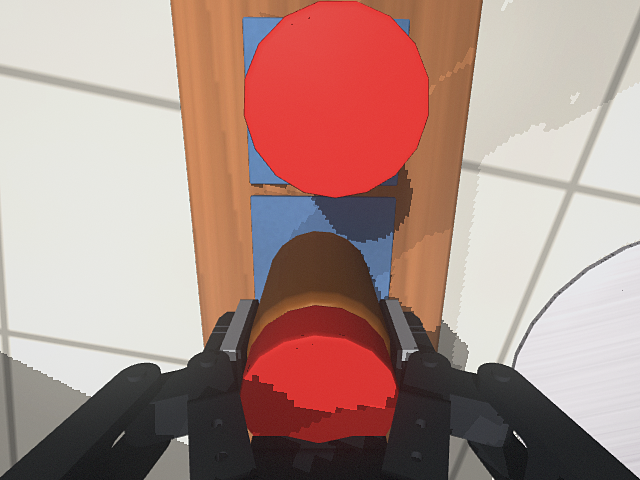

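View pics/scene6c.png

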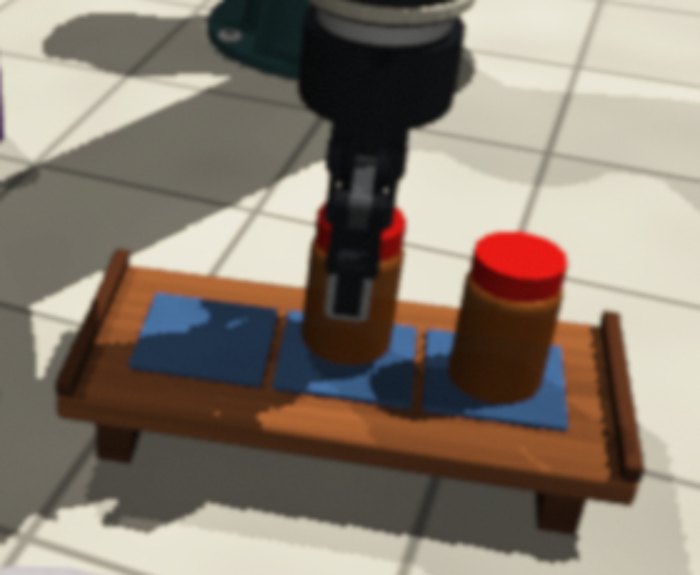

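Request:
carry_out([
  [0.04, 0.02, -0.2, 0, 0, 0, 0],
  [0, 0, -0.15, 0, 0, 0, 0],
  [0, 0, -0.1, 0, 0, 0, 0],
  [0, 0, 0, 0, 0, 0, 0],
])

```text
clock: 7.93
tcp_pos: [0.5767, 0.1707, 0.1132]
orientation: [-94.7, 90.0, -173.4]
ft_force: [0.7, 0.5, -2.1]
opening: 0.0487
```

Request:
carry_out([
  [0, 0, -0.06, 0, 0, 0, 0],
  [0, 0, 0, 0, 0, 0, 0],
])

```text
clock: 8.1
tcp_pos: [0.577, 0.1709, 0.1124]
orientation: [87.1, 90.0, 8.4]
ft_force: [-1.5, -0.4, 3.5]
opening: 0.049
```

Request:
carry_out([
  [0, 0, -0.06, 0, 0, 0, 0],
  [0, 0, 0, 0, 0, 0, 0],
])

```text
clock: 8.27
tcp_pos: [0.577, 0.1709, 0.1124]
orientation: [80.9, 89.9, 2.2]
ft_force: [-5.5, -0.7, 15.0]
opening: 0.0488
```

Request:
carry_out([
  [0, 0, 0.05, 0, 0, 0, 0],
  [0, 0, 0, 0, 0, 0, 0.8],
  [0, 0, 0, 0, 0, 0, 1],
  [0, 0, 0, 0, 0, 0, 1],
  [0, 0, 0, 0, 0, 0, 1],
  [0, 0, 0, 0, 0, 0, 1],
  [0, 0, 0, 0, 0, 0, 1],
  [0, 0, 0, 0, 0, 0, 1],
])

```text
clock: 8.93
tcp_pos: [0.5768, 0.1708, 0.1113]
orientation: [-91.0, 90.0, -169.7]
ft_force: [-0.5, 0.9, -0.2]
opening: 0.0855
```

Run:
```python
from h import *
s,R=st()
p=env.read_camera('wrist'); save('w7.png',p['img'])
```

```text
t 8.93 tcp [0.5768 0.1708 0.1113] approach [-0. -0. -1.] jaw deg 11.29 q [ 9.9 29.2 94.3 -0.  56.5 -1.4] open 0.0855 F [-0.5  0.9 -0.2]
```

View pics/w7.png

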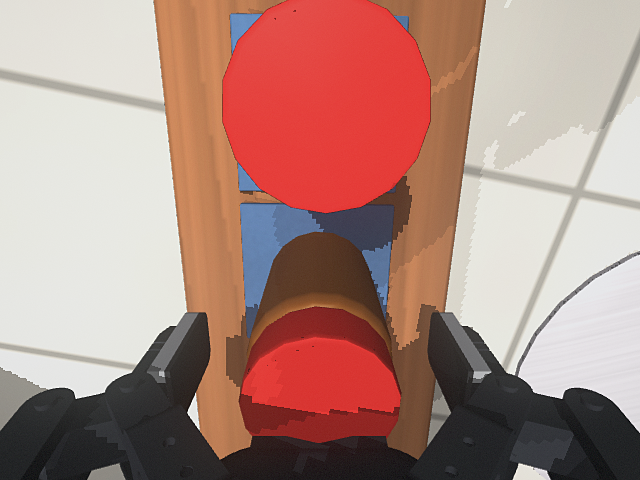

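Request:
carry_out([
  [0, 0, 0.5, 0, 0, 0, 1],
  [0, 0, 0.8, 0, 0, 0, 1],
  [0, 0, 0.9, 0, 0, 0, 1],
  [0, 0, 0.9, 0, 0, 0, 1],
  [0, 0, 0.9, 0, 0, 0, 1],
  [-0.3, -0.8, 0, 0, 0, 0, 1],
  [-0.35, -1, 0, 0, 0, 0, 1],
  [-0.35, -1, 0, 0, 0, 0, 1],
])

```text
clock: 9.65
tcp_pos: [0.5519, 0.1005, 0.2122]
orientation: [79.1, 89.9, 0.5]
ft_force: [-0.4, 0.5, -0.8]
opening: 0.0854
```

Request:
carry_out([
  [-0.35, -1, 0, 0, 0, 0, 1],
  [-0.35, -1, 0, 0, 0, 0, 1],
  [-0.35, -1, 0, 0, 0, 0, 1],
  [-0.35, -1, 0, 0, 0, 0, 1],
  [-0.35, -1, 0, 0, 0, 0, 1],
  [-0.35, -1, 0, 0, 0, 0, 1],
  [-0.35, -1, 0, 0, 0, 0, 1],
  [-0.35, -1, 0, 0, 0, 0, 1],
])

```text
clock: 10.32
tcp_pos: [0.4812, -0.1003, 0.2116]
orientation: [24.6, 90.0, -54.1]
ft_force: [0.2, 0.8, -0.6]
opening: 0.0851
```

Request:
carry_out([
  [-0.35, -1, 0, 0, 0, 0, 1],
  [-0.35, -1, 0, 0, 0, 0, 1],
  [-0.35, -1, 0, 0, 0, 0, 1],
  [-0.35, -1, 0, 0, 0, 0, 1],
  [-0.35, -1, 0, 0, 0, 0, 1],
  [-0.06, -0.64, -0.5, 0, 0, 0, 1],
  [0, 0, -0.5, 0, 0, 0, 1],
  [0, 0, 0, 0, 0, 0, 1],
])

```text
clock: 10.98
tcp_pos: [0.4352, -0.2405, 0.1848]
orientation: [-136.1, 89.8, 145.1]
ft_force: [1.2, 0.6, -0.9]
opening: 0.0856
```

Run:
```python
from h import *
s,R=st()
p=env.read_camera('wrist'); save('w8.png',p['img'])
h=cv2.cvtColor(p['img'],cv2.COLOR_RGB2HSV);H,S,V=[h[...,i].astype(int) for i in range(3)]
m=(((H<4)|(H>175))&(S>130)&(V>60)).astype(np.uint8)
m=cv2.morphologyEx(m,cv2.MORPH_OPEN,np.ones((3,3)))
n,l,ss,c=cv2.connectedComponentsWithStats(m)
for i in range(1,n):
    if ss[i][4]>100: print(ss[i],c[i],atz(p,*c[i],.09))
hh=cyl(p,.4365,-.2405,.0895,.09,.0235); print(cv2.boundingRect(hh),cen(hh))
t=env.read_camera('top');save('top8.png',t['img'])
for b in blobs(t['img'],'red')+blobs(t['img'],'blue',300): print(b[0],b[1],atz(t,*b[1],.059).round(4),atz(t,*b[1],.149).round(4))
t=env.read_camera('scene')
save('scene8.png',t['img'])
for b in blobs(t['img'],'red')+blobs(t['img'],'blue',300): print(b[0],b[1],atz(t,*b[1],.059).round(4),atz(t,*b[1],.149).round(4))
```

```text
t 10.98 tcp [ 0.4352 -0.2405  0.1848] approach [-0.003  0.002 -1.   ] jaw deg 11.17 q [-36.9  16.4 103.3  -0.   60.5 -48.1] open 0.0856 F [ 1.2  0.6 -0.9]
[ 283  208   75   77 4466] [320.1325571  246.48701299] [ 0.43558523 -0.23845154  0.09      ]
(282, 212, 78, 73) [320.95284093 248.61954614]
[170 158  27  28 552] [182.83876812 171.20108696] [0.6059 0.1899 0.059 ] [0.5764 0.1716 0.149 ]
[124 166  27  28 552] [136.89492754 178.73550725] [0.5907 0.2752 0.059 ] [0.5624 0.2499 0.149 ]
[611 279  24  16 252] [623.13888889 284.46031746] [ 0.3936 -0.6225  0.059 ] [ 0.3816 -0.5738  0.149 ]
[ 213  159   44   43 1444] [234.29224377 179.57617729] [0.59   0.0928 0.059 ] [0.5617 0.0826 0.149 ]
[172 166  43  43 669] [195.36173393 192.71449925] [0.5641 0.1648 0.059 ] [0.5379 0.1486 0.149 ]
[130 173  42  42 645] [154.4        198.90387597] [0.5517 0.2405 0.059 ] [0.5266 0.2181 0.149 ]
[408 244  34  23 515] [424.68349515 253.25631068] [0.4491 0.1477 0.059 ] [0.5812 0.1732 0.149 ]
[471 252  35  21 553] [488.21518987 261.59312839] [0.4313 0.2446 0.059 ] [0.5668 0.2514 0.149 ]
[ 499   61   59   75 2420] [531.04214876 101.93016529] [-0.4257  0.2289  0.059 ] [-0.125   0.2387  0.149 ]
[ 332  278   58   38 1420] [358.84014085 295.54295775] [0.5918 0.0893 0.059 ] [0.6964 0.1261 0.149 ]
[465 301  41  36 493] [492.82555781 324.46653144] [0.5759 0.2735 0.059 ] [0.6836 0.2748 0.149 ]
```

View pics/w8.png

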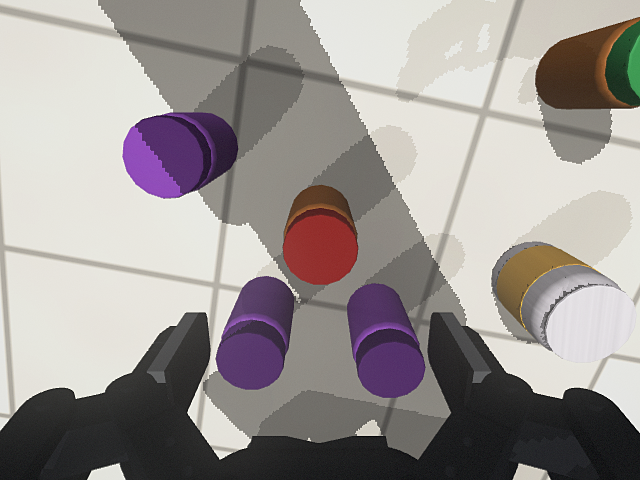

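View pics/top8.png

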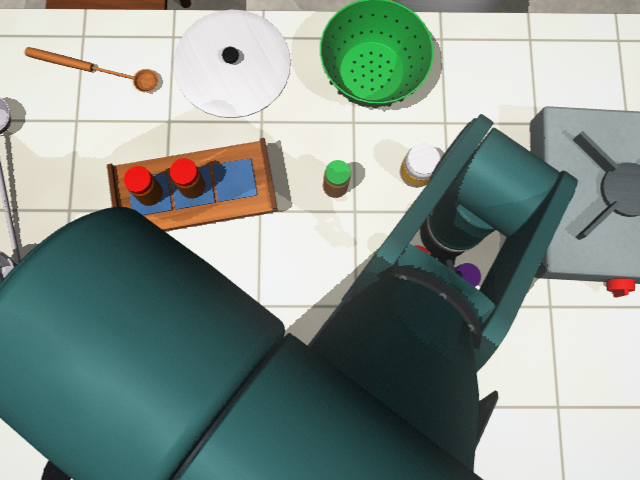

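The wrist view shows the second red lid at (320,246), with purple look-alikes clear of the finger paths. The first jar stands at about (0.5764, 0.1716), on the middle tile. I'll descend on the second jar.

Request:
carry_out([
  [0, 0, -0.8, 0, 0, 0, 1],
  [0, 0, -0.8, 0, 0, 0, 1],
  [0, 0, -0.8, 0, 0, 0, 1],
  [0, 0, -0.8, 0, 0, 0, 1],
  [0, 0, -0.8, 0, 0, 0, 1],
  [0, 0, -0.8, 0, 0, 0, 1],
  [0, 0, -0.58, 0, 0, 0, 1],
  [0, 0, 0, 0, 0, 0, 1],
])

```text
clock: 11.8
tcp_pos: [0.4358, -0.2388, 0.0504]
orientation: [-137.8, 89.8, 143.5]
ft_force: [-0.3, -0.8, 0.6]
opening: 0.085
```

Run:
```python
from h import *
s,R=st()
p=env.read_camera('wrist'); save('w9.png',p['img'])
```

```text
t 11.8 tcp [ 0.4358 -0.2388  0.0504] approach [-0.003  0.002 -1.   ] jaw deg 11.36 q [-36.7  28.3 110.1  -0.   41.8 -48. ] open 0.085 F [-0.3 -0.8  0.6]
```

View pics/w9.png

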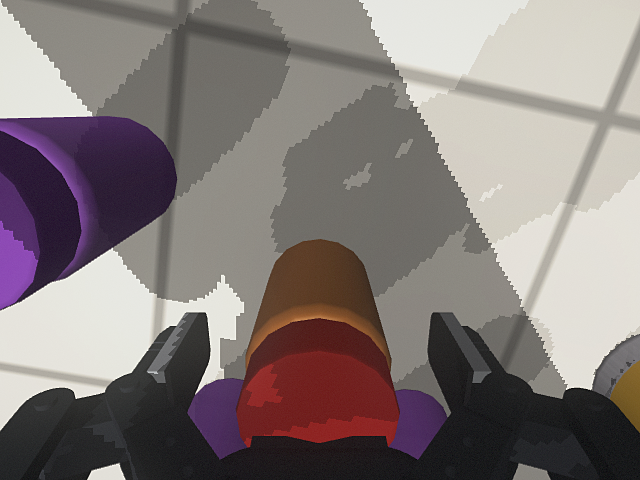

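Request:
carry_out([
  [0, 0, 0, 0, 0, 0, 0],
  [0, 0, 0, 0, 0, 0, 0],
  [0, 0, 0, 0, 0, 0, 0],
  [0, 0, 0, 0, 0, 0, 0],
  [0, 0, 0, 0, 0, 0, 0],
  [0, 0, 0, 0, 0, 0, 0],
  [0, 0, 0, 0, 0, 0, 0],
  [0, 0, 0, 0, 0, 0, 0],
], force=40)

```text
clock: 12.52
tcp_pos: [0.4374, -0.2407, 0.0535]
orientation: [43.6, 89.9, -35.1]
ft_force: [-1.2, 0.5, 6.7]
opening: 0.049
```

Request:
carry_out([
  [0, 0, 0, 0, 0, 0, 0],
  [0, 0, 0, 0, 0, 0, 0],
  [0, 0, 0.4, 0, 0, 0, 0],
  [0, 0, 0.8, 0, 0, 0, 0],
  [0, 0, 0.8, 0, 0, 0, 0],
  [0, 0, 0.8, 0, 0, 0, 0],
  [0, 0, 0.8, 0, 0, 0, 0],
  [0, 0, 0.8, 0, 0, 0, 0],
])

```text
clock: 13.18
tcp_pos: [0.4364, -0.2401, 0.164]
orientation: [35.1, 90.0, -43.7]
ft_force: [0.7, -0.1, -1.8]
opening: 0.0488
```

Request:
carry_out([
  [0, 0, 0.8, 0, 0, 0, 0],
  [0, 0, 0.8, 0, 0, 0, 0],
  [0, 0, 0, 0, 0, 0, 0],
])

```text
clock: 13.43
tcp_pos: [0.4385, -0.2416, 0.2066]
orientation: [41.1, 89.6, -37.6]
ft_force: [0.2, -0.5, -2.3]
opening: 0.049
```

Run:
```python
from h import *
s,R=st()
p=env.read_camera('wrist'); save('w10.png',p['img'])
```

```text
t 13.43 tcp [ 0.4385 -0.2416  0.2066] approach [ 0.006 -0.005 -1.   ] jaw deg 11.29 q [-36.8  14.8 101.9  -0.   62.9 -48. ] open 0.049 F [ 0.2 -0.5 -2.3]
```

View pics/w10.png

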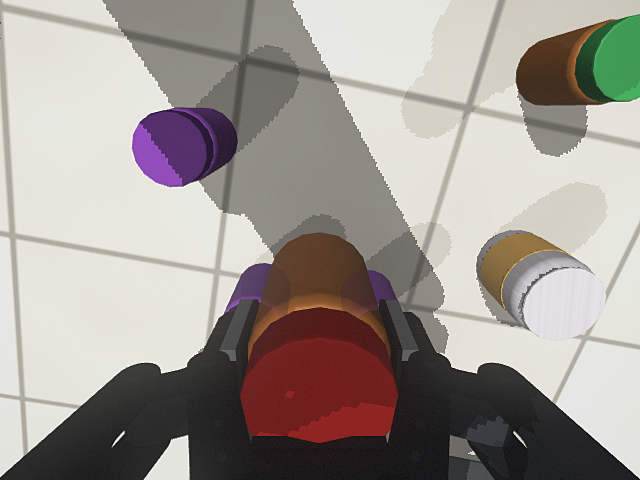

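Request:
carry_out([
  [0.3, 0.6, 0, 0, 0, 0, 0],
  [0.44, 0.95, 0, 0, 0, 0, 0],
  [0.44, 0.95, 0, 0, 0, 0, 0],
  [0.44, 0.95, 0, 0, 0, 0, 0],
  [0.44, 0.95, 0, 0, 0, 0, 0],
  [0.44, 0.95, 0, 0, 0, 0, 0],
  [0.44, 0.95, 0, 0, 0, 0, 0],
  [0.44, 0.95, 0, 0, 0, 0, 0],
])

```text
clock: 14.15
tcp_pos: [0.5204, -0.0575, 0.201]
orientation: [-113.4, 89.9, 167.8]
ft_force: [0.6, -0.9, -2.4]
opening: 0.0489
```

Request:
carry_out([
  [0.44, 0.95, 0, 0, 0, 0, 0],
  [0.44, 0.95, 0, 0, 0, 0, 0],
  [0.44, 0.95, 0, 0, 0, 0, 0],
  [0.44, 0.95, 0, 0, 0, 0, 0],
  [0.44, 0.95, 0, 0, 0, 0, 0],
  [0.44, 0.95, 0, 0, 0, 0, 0],
  [0.14, 0.37, 0, 0, 0, 0, 0],
  [0, 0, 0, 0, 0, 0, 0],
])

```text
clock: 14.82
tcp_pos: [0.5906, 0.0948, 0.201]
orientation: [-124.5, 89.9, 156.9]
ft_force: [-0.3, 0.0, -1.4]
opening: 0.049
```

Request:
carry_out([
  [0, 0, -0.8, 0, 0, 0, 0],
  [0, 0, -0.8, 0, 0, 0, 0],
  [0, 0, -0.8, 0, 0, 0, 0],
  [0, 0, -0.6, 0, 0, 0, 0],
  [0, 0, 0, 0, 0, 0, 0],
  [0, 0, 0, 0, 0, 0, 0],
])

```text
clock: 15.32
tcp_pos: [0.589, 0.0917, 0.126]
orientation: [-92.3, 89.8, -171.1]
ft_force: [0.6, -0.0, -2.0]
opening: 0.049
```

Run:
```python
from h import *
s,R=st()
for n in('scene','wrist'):
    p=env.read_camera(n); save(n+'11.png',p['img'])
    if n=='scene': save('scene11c.png',cv2.resize(p['img'][150:400,280:560],None,fx=2.5,fy=2.3))
```

```text
t 15.32 tcp [0.589  0.0917 0.126 ] approach [-0.004 -0.001 -1.   ] jaw deg 11.25 q [ 2.2 27.8 94.2 -0.  58.2 -9. ] open 0.049 F [ 0.6 -0.  -2. ]
```

View pics/wrist11.png

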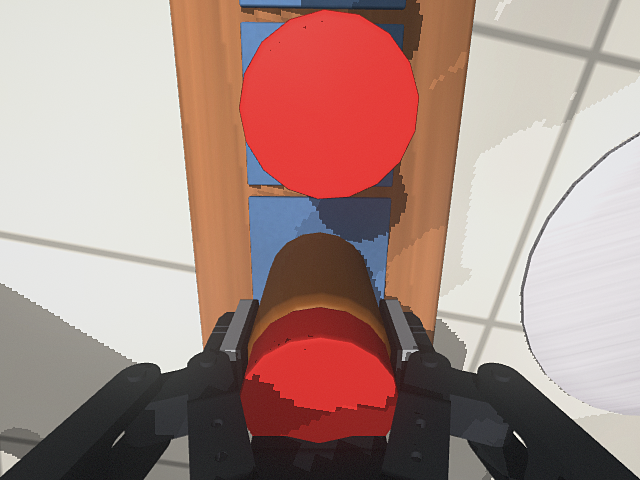

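View pics/scene11c.png

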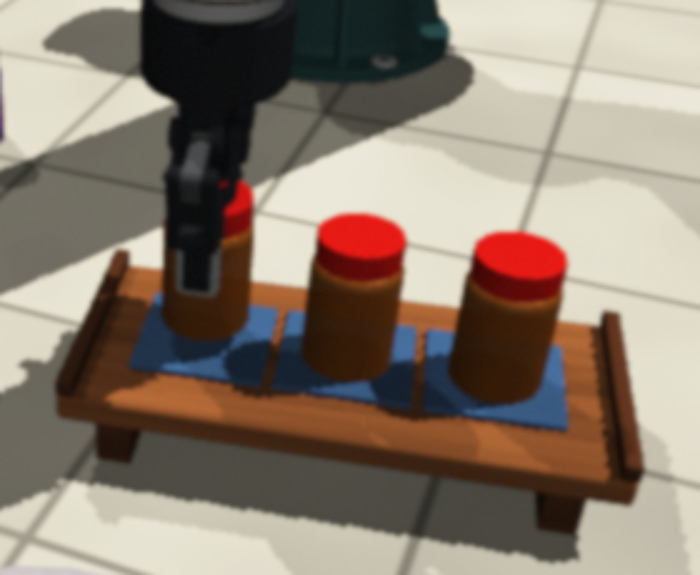

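Request:
carry_out([
  [0.02, 0.02, -0.2, 0, 0, 0, 0],
  [0, 0, -0.2, 0, 0, 0, 0],
  [0, 0, -0.1, 0, 0, 0, 0],
  [0, 0, -0.06, 0, 0, 0, 0],
  [0, 0, 0, 0, 0, 0, 0],
  [0, 0, 0, 0, 0, 0, 0],
])

```text
clock: 15.92
tcp_pos: [0.5911, 0.0933, 0.113]
orientation: [-80.2, 90.0, -159.0]
ft_force: [0.2, 0.2, -1.5]
opening: 0.0487
```

Request:
carry_out([
  [0, 0, -0.06, 0, 0, 0, 0],
  [0, 0, 0, 0, 0, 0, 0],
])

```text
clock: 16.08
tcp_pos: [0.5913, 0.0934, 0.1126]
orientation: [80.9, 90.0, 2.2]
ft_force: [-2.4, 1.1, 5.9]
opening: 0.0489
```

Contact at the same height as before (about 6 N), so I'll release here.

Request:
carry_out([
  [0, 0, 0, 0, 0, 0, 0.8],
  [0, 0, 0, 0, 0, 0, 1],
  [0, 0, 0, 0, 0, 0, 1],
  [0, 0, 0, 0, 0, 0, 1],
  [0, 0, 0, 0, 0, 0, 1],
  [0, 0, 0, 0, 0, 0, 1],
  [0, 0, 0, 0, 0, 0, 1],
])

```text
clock: 16.67
tcp_pos: [0.5911, 0.0933, 0.1114]
orientation: [-98.1, 90.0, -176.8]
ft_force: [0.9, -1.1, 0.4]
opening: 0.0855
```

Run:
```python
from h import *
s,R=st()
p=env.read_camera('wrist'); save('w12.png',p['img'])
```

```text
t 16.67 tcp [0.5911 0.0933 0.1114] approach [-0. -0. -1.] jaw deg 11.29 q [ 2.4 29.  94.7 -0.  56.3 -8.9] open 0.0855 F [ 0.9 -1.1  0.4]
```

View pics/w12.png

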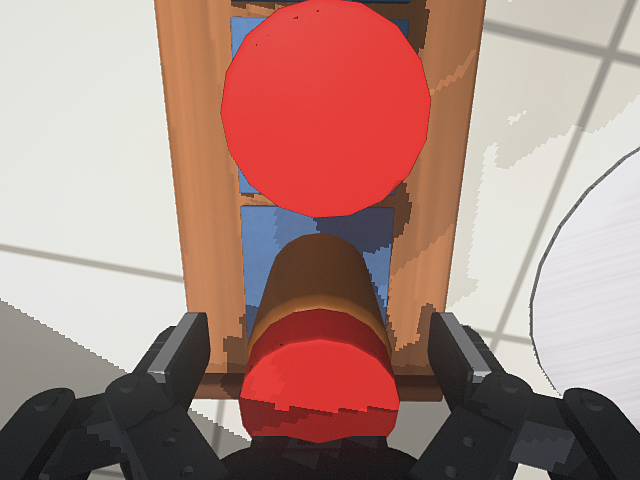

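Request:
carry_out([
  [0, 0, 0.5, 0, 0, 0, 1],
  [0, 0, 0.8, 0, 0, 0, 1],
  [0, 0, 0.9, 0, 0, 0, 1],
  [0, 0, 0.9, 0, 0, 0, 1],
  [0, 0, 0.9, 0, 0, 0, 1],
  [0, 0, 0.5, 0, 0, 0, 1],
  [-0.3, -0.8, 0, 0, 0, 0, 1],
  [-0.4, -1, 0, 0, 0, 0, 1],
])

```text
clock: 17.38
tcp_pos: [0.575, 0.0491, 0.2254]
orientation: [85.0, 89.8, 6.4]
ft_force: [-0.4, -1.0, -0.2]
opening: 0.0856
```

Request:
carry_out([
  [-0.4, -1, 0, 0, 0, 0, 1],
  [-0.4, -1, 0, 0, 0, 0, 1],
  [-0.4, -1, 0, 0, 0, 0, 1],
  [-0.4, -1, 0, 0, 0, 0, 1],
  [-0.4, -1, 0, 0, 0, 0, 1],
  [-0.4, -1, 0, 0, 0, 0, 1],
  [-0.4, -1, 0, 0, 0, 0, 1],
  [-0.4, -1, 0, 0, 0, 0, 1],
])

```text
clock: 18.05
tcp_pos: [0.4929, -0.1528, 0.2241]
orientation: [-6.8, 90.0, -85.5]
ft_force: [0.2, 0.6, -0.4]
opening: 0.0853
```

Request:
carry_out([
  [-0.3, -1, 0, 0, 0, 0, 1],
  [-0.2, -1, 0, 0, 0, 0, 1],
  [0, -0.5, 0, 0, 0, 0, 1],
  [0, 0, 0, 0, 0, 0, 1],
])

```text
clock: 18.38
tcp_pos: [0.4813, -0.2168, 0.2242]
orientation: [23.3, 89.9, -55.6]
ft_force: [0.3, -0.7, 0.9]
opening: 0.0854
```

Run:
```python
from h import *
st()
S,T=env.read_camera('scene'),env.read_camera('top')
save('scene13.png',S['img']);save('top13.png',T['img'])
save('crop13.png',np.hstack([cv2.resize(S['img'][230:390,290:550],(400,300)),cv2.resize(T['img'][130:250,90:290],(400,300))]))
rs=sorted([b for b in blobs(S['img'],'red') if b[1][1]>230 and b[1][0]>300],key=lambda b:b[1][0]); rt=sorted([b for b in blobs(T['img'],'red') if b[1][0]<300 and b[1][1]<230],key=lambda b:-b[1][0])
yaw=.188;C=np.array([.5755,.1715])
for a,b in zip(rs,rt):
    X=tri([ray(S,*a[1]),ray(T,*b[1])]); Y=atz(T,*b[1],.149)
    f=lambda X:(np.array([[np.cos(yaw),np.sin(yaw)],[-np.sin(yaw),np.cos(yaw)]])@(X[:2]-C)*1000).round(1)
    print(X.round(4),f(X),'top',Y.round(4),f(Y),b[0])
```

```text
t 18.38 tcp [ 0.4813 -0.2168  0.2242] approach [ 0.001 -0.001 -1.   ] jaw deg 11.13 q [-31.7  16.   97.2  -0.   66.7 -42.8] open 0.0854 F [ 0.3 -0.7  0.9]
[0.5913 0.094  0.1461] [  1.  -79.1] top [0.5904 0.0935 0.149 ] [  0.  -79.4] [215 151  28  28 552]
[0.5773 0.1723 0.1462] [1.9 0.5] top [0.5764 0.1717 0.149 ] [ 0.9 -0. ] [170 158  27  28 554]
[0.5631 0.2509 0.1465] [ 2.7 80.3] top [0.5624 0.2499 0.149 ] [ 1.8 79.4] [124 166  27  27 549]
```

View pics/crop13.png

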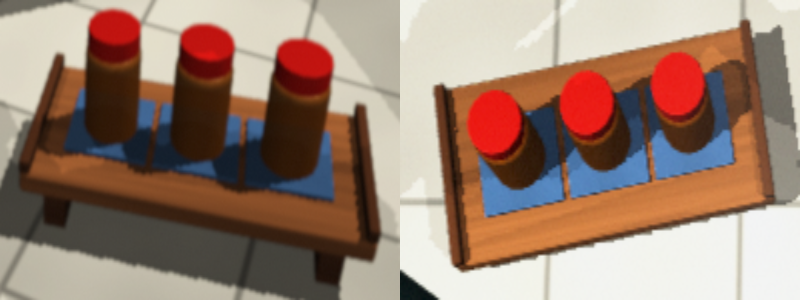

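All three jars stand upright, within about 3 mm of their tile centres, with lid tops about 146 mm up. The gripper is clear of everything, so I'm handing in.

```bash
python3 -c "
from workcell import env
print(env.finish_job())"
```

```text
the job is handed in; nothing more can be done
None
```

Both loose red-lidded jars now stand on the empty middle and right tiles, making a row with the jar that was already there. The job was handed in at about 18.5 s of the 69 s allowed, and no verdict is reported.

- **Final positions:** measured from the scene and top cameras, in the shelf frame, each jar is within about 3 mm of its tile centre:

| Jar | x (mm) | y (mm) | Tile centre y (mm) |
|---|---|---|---|
| Right, placed second | +1.0 | -79.1 | -80 |
| Middle, placed first | +1.9 | +0.5 | 0 |
| Left, already there | +2.7 | +80.3 | +80 |

- **Jar already on the shelf:** it moved no more than 1 mm between the first and last pictures, which is within measurement noise.
- **Upright:** all three lids look level in the last pictures. I judged this by eye and did not measure the tilt.
- **Gripper:** it was open and clear of everything at hand-in. The highest force I saw was about 15 N, when the first jar was pressed onto its tile.
- **One disagreement:** triangulated heights read 2–3 mm low throughout (146 mm for the lid tops instead of 149 mm). The jars on the ledge and the tiles read low by about the same amount, so this looks like a calibration offset. Each jar also met its tile at the height I expected.

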